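Seat the charger's battery packs and shut its cover

ROBOT

A 6-joint arm with a two-finger parallel gripper is mounted at the origin on the work surface; the furniture and walls round the work are solid. World frame = base frame: x ahead of the robot, y to its left, z up, the work surface at z = 0. Lengths are in mm, angles in rad, forces in N, time in s.
With the tool pointing down it reaches from about 350 to 850 mm from the base axis. Payload 8.1 kg.
Tool frame: the origin (TCP) lies at the centre of the arm's flange, where the gripper is bolted on; the fingertips stand 173 mm ahead of it and the grasp point (between the pads) lies 155 mm ahead of it; z points along the fingers, y is the line along which they close (so a half turn about z gives the same grasp; the last joint's range is limited). The gripper opens to 85 mm and grips with 20 to 120 N. Pads are 22 mm wide; open, the fingers measure 114 mm over their backs; the gripper's body (76 mm by 85 mm) begins 54 mm behind the grasp point. The pads swing forward as they close: fully open they stand 13 mm farther back than shut.
Start: joints at [-0.085, 0.13, 1.488, -0, 1.523, -0.085], TCP at [600.006, 0.022, 404.692] pointing down, gripper open.
Joint ranges: [-2.96, 2.96], [-0.89, 2.26], [0.02, 2.5], [-1.34, 4.48], [0, 2.73], [-2.66, 2.66]. Speed limits (rad/s): [2.39, 2.39, 2.79, 3.14, 3.14, 3.14].

INTERFACE

Orientations are given as a unit quaternion [x, y, z, w].
In Python, from workcell import arm gives the robot as it stands.
- The arm moves only by the tool play_rows, never from a script. Its argument "increments" is a list of rows, each a list of 7 numbers: the shift along the tool's x, y, z in m, then the turn, a rotation vector about the tool's x, y, z in degrees, then the opening, from -1 (shut) to 1 (fully open). In form: [[x, y, z, rx, ry, rz, claw], ...]. A call has 1 to 20 rows; each row shifts and turns the commanded pose from where the row before left it, along the tool's axes as they then stand; what a row does not reach is not made up. A row lasts 1/8 s, in which the tool goes at most 62.5 mm and 10.7 degrees, less where a joint would pass 70% of its speed; a pose out of reach is approached as far as the arm can. A call is refused whole if a number of a shift passes 0.0625 or a number of a turn 10.7, either way. A call with a gripper value outside its range is refused whole. The fingers move at their own pace and stop on an object; "newtons" is the grip in N (left out, the last holds). Time passes only in rows, so rows that do not move let the fingers close. It gives the time, the measured TCP pose, the force, the opening and the grip force at its end, in the units of the state.
- arm.sense(): the state, without advancing time (a new reading comes with each control period).
- arm.capture(name): name is "side" or "top" or "wrist"; returns a dict with "pixels" (480x640x3 uint8, red, green, blue), "range_z" (480x640 float32, mm along the optical axis (not along the pixel's ray), 0 where there is no reading), "fov_y" (degrees; the focal length in pixels is half the picture's height over the tangent of half this angle, whatever the lens; pixels are square), "cx", "cy" (the principal point, pixels), "T" (4x4, takes a point from camera to world coordinates). Camera axes: x right, y up, looking along -z (the intrinsics and any distortion apply to the point x, -y, -z); pixel columns grow to the right and rows downward; lengths in mm; the calibration is good to about 2 mm. A picture is of the moment at which its call begins.
- arm.finish_job(): hands the job in; it is judged then, once.
The state is a dict: "time": time; "joints": joint angles; "dq": joint speeds; "joint_torque": joint torques, N m; "ee_pos": TCP position; "ee_rot": TCP orientation; "ft_force": force on the tool from outside, world axes, zero at the start; "torque": the same for the moment, N m; "width": finger opening in mm; "grasp_force": force on a finger pad.
Only numpy, scipy, OpenCV 4.12 (cv2) and the standard library are available. Lean on these libraries where they do the work, as an engineer would, in place of code of your own. Each camera call takes 0.05 s, during which the arm holds its last target. There are 200 camera calls.

TASK

Two of the three battery packs in the scanner charger stand proud of the other: press them straight down until all three are fully home. Then swing the charger's open cover over the packs and press it down until it is fully shut. Do not disturb the scanner, mug and tape roll nearby.

Things in the scene. Friction and masses are not known exactly. Their poses are not given: they have to be found in the camera images.
- charger: Grey plastic battery charger, 130 (x) x 190 (y) mm, fixed to the bench, its flat deck 50 mm above the bench. Origin: centre of its underside, on the bench. x points to its back, where the cover is hinged; y along its row of three wells, whose centres lie at x = -4 mm, y = -52, 0 and +52 mm; z up. The packs may be in any order in the wells.
- cover_edge (a point): Middle of the front edge of the white cover's outer (top) face, 130 mm ahead of and 36 mm above the hinge axis when shut. The point turns with the cover: its axes are the charger's when shut (z is the outer face's outward normal, -x points from the hinge to the front edge).
- cover_hinge (a point): Point on the cover's hinge axis, in the charger's frame at x = 69, y = 0, z = 54 mm; the axis runs along the charger's y. The cover is a shallow white hood, 132 x 186 mm, 36 mm deep, walls 4 mm, 0.15 kg; a 50 mm wide, 5 mm thick finger tab sticks out 13 mm from its front wall near the rim. Two flat ribs on top are for looks only.
- cover (a joint): Angle of the cover, rad: 0 shut, 1.57 upright, 2.05 its stop, leaning back away from the charger's front. It starts at 1.6 to 1.95. Its hinge is stiff, so it stays at any angle; about 2 to 4 N at its front edge moves it. Shut, its flat outer face is 90 mm above the bench, clear of even the proud packs.
- top_a (a point): Centre of the flat top face of battery pack a: a black block 66 (charger's x) x 28 (charger's y) x 52 mm standing in a well; three alike, 24 mm apart. When fully home its top is 62 mm above the bench, 12 mm above the deck. Axes as the charger's.
- top_b (a point): Centre of the flat top face of battery pack b: a black block 66 (charger's x) x 28 (charger's y) x 52 mm standing in a well; three alike, 24 mm apart. When fully home its top is 62 mm above the bench, 12 mm above the deck. Axes as the charger's.
- top_c (a point): Centre of the flat top face of battery pack c: a black block 66 (charger's x) x 28 (charger's y) x 52 mm standing in a well; three alike, 24 mm apart. When fully home its top is 62 mm above the bench, 12 mm above the deck. Axes as the charger's.
- pack_a (a joint): How far battery pack a is pressed down, m: 0 is 18 mm proud, 0.018 is fully home on a hard stop. It slides vertically, stays where it is left, and takes about 7 N to move. The two proud packs start 8 to 18 mm proud.
- pack_b (a joint): How far battery pack b is pressed down, m: 0 is 18 mm proud, 0.018 is fully home on a hard stop. It slides vertically, stays where it is left, and takes about 7 N to move. The two proud packs start 8 to 18 mm proud.
- pack_c (a joint): How far battery pack c is pressed down, m: 0 is 18 mm proud, 0.018 is fully home on a hard stop. It slides vertically, stays where it is left, and takes about 7 N to move. The two proud packs start 8 to 18 mm proud.
- scanner: Handheld barcode scanner lying on the bench, 133 x 147 x 46 mm; bystander. Origin: centre of its underside.
- mug: Spotted white mug, 82 x 114 x 91 mm; bystander. Origin: centre of its underside.
- tape: Roll of brown tape lying flat, 116 mm across, 48 mm high; bystander. Origin: centre of its underside.

How it is judged (in metres and radians):
On the way, in this order (a step that is already met when the one before it is completed fails the run):
1. all three packs are home (within 1.5 mm of their stops) while the cover still stands open (more than 0.6 rad) (value of joint each of pack_a, pack_b, pack_c above 0.0165 m and value of joint cover above 0.6 rad), for 0.2 s.
2. the cover is shut over them (within 0.03 rad) (value of joint each of pack_a, pack_b, pack_c above 0.0165 m and value of joint cover below 0.03 rad), for 0.2 s.
At the end, for the whole second after the job is handed in: All three packs within 1.5 mm of fully home, the cover within 0.03 rad of shut (about 4 mm at its front edge), and the scanner, mug and tape roll within 30 mm of where they stood (all of step 2 and distance of each of scanner, mug, tape from where it was at the start of the episode below 0.03 m); the robot touches nothing.
It fails at once if the scanner, mug or tape roll is shifted more than 30 mm (not (distance of each of scanner, mug, tape from where it was at the start of the episode below 0.03 m)).
It also fails if it takes over 58 s, if anything falls off the work surface, if the arm or the gripper's body presses on something with over 40 N, if the wrist force passes 120 N, or if a joint passes its speed limit or range.

## Working session

There is one attempt and no reset: what is moved stays moved. The work goes in short steps, Python scripts to look and compute and a tool call to move; the robot and the scene stay as the last step left them, time stands still between calls to the robot, and variables do not carry over. Pictures are saved under pics/ and viewed, at most 10 in all, crops included, and the job is handed in when it is done.

Besides the shell and the picture viewer there is one more tool, called after ">>>" as name(argument=value, ...) on one line, values as JSON. play_rows: Moves the arm, as the interface text tells. Its arguments: {"type":"object","properties":{"increments":{"type":"array","items":{"type":"array","items":{"type":"number"}}},"newtons":{"type":"number"}},"required":["increments"]}

```bash
mkdir -p pics; cat > h.py <<'E'
import numpy as np, cv2
from workcell import arm
def cap(n,f=None):
    c=arm.capture(n)
    if f: cv2.imwrite('pics/'+f,c['pixels'][:,:,::-1])
    h=240/np.tan(np.radians(c['fov_y'])/2)
    v,u=np.mgrid[:480,:640]; d=c['range_z']
    P=np.stack([(u-c['cx'])/h*d,-(v-c['cy'])/h*d,-d,np.ones_like(d)],-1)@c['T'].T
    P=P[...,:3]; P[d==0]=np.nan
    return c,P
E
python3 - <<'E'
from h import *
a,P=cap('top','t1.png'); np.save('Pt.npy',P); print(a['T'],{k:a[k] for k in a if k not in('pixels','range_z','T')})
b,Q=cap('side','s1.png'); np.save('Ps.npy',Q); print(b['T'])
cv2.imwrite('pics/both.png',cv2.resize(np.hstack([a['pixels'],b['pixels']])[:,:,::-1],(800,300)))
E
```

```text
[[-1.81788254e-03  9.95631510e-01 -9.33519786e-02  3.88329753e+02]
 [-9.99988312e-01 -2.22814294e-03 -4.29072888e-03  1.03792024e+02]
 [-4.47998642e-03  9.33430875e-02  9.95623924e-01  1.79328649e+03]
 [ 0.00000000e+00  0.00000000e+00  0.00000000e+00  1.00000000e+00]] {'fov_y': 46.53036500528688, 'cx': 326.3042224072894, 'cy': 238.5057606990092}
[[-8.51604997e-01  2.74599121e-01 -4.46502241e-01  6.43442525e+01]
 [-5.24018000e-01 -4.67419840e-01  7.11985834e-01  8.54671275e+02]
 [-1.31933218e-02  8.40305906e-01  5.41951954e-01  6.50868386e+02]
 [ 0.00000000e+00  0.00000000e+00  0.00000000e+00  1.00000000e+00]]
```

View pics/t1.png

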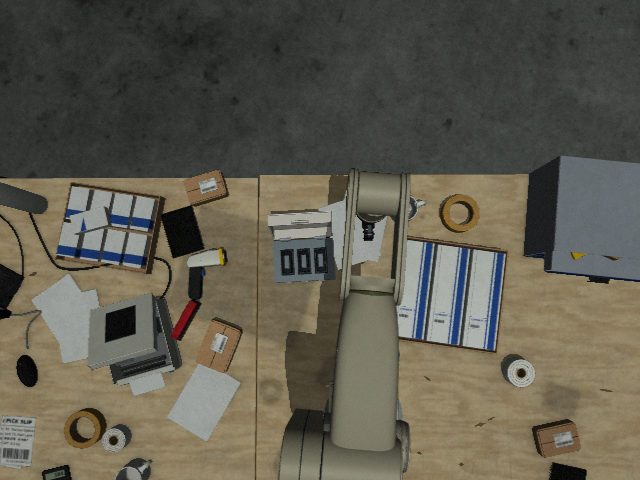

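View pics/s1.png

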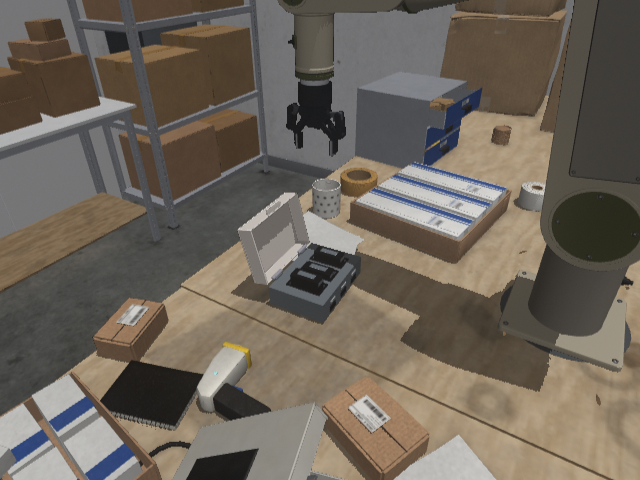

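The charger is at about (303,258) in the top view with its cover open behind it (hinge side away from the robot). The scanner is at (208,260), the mug near (412,210) and the tape at (460,212).

```bash
python3 - <<'E'
from h import *
P=np.load('Pt.npy');Q=np.load('Ps.npy')
for n,X,(r0,r1,c0,c1) in(('top',P,(200,300,255,345)),('side',Q,(185,330,230,370))):
    R=X[r0:r1,c0:c1].reshape(-1,3); R=R[~np.isnan(R[:,0])]
    D=R[(R[:,2]>46)&(R[:,2]<54)&(R[:,0]<680)]
    print(n,len(D),np.median(D[:,2]),cv2.minAreaRect(D[:,:2].astype(np.float32)))
    H=R[(R[:,2]>57)&(R[:,2]<85)]
    print(np.histogram(H[:,2],np.arange(57,86,2)))
    print('high',R[R[:,2]>85].min(0),R[R[:,2]>85].max(0))
a=cv2.imread('pics/t1.png')[200:300,255:345]
b=cv2.imread('pics/s1.png')[185:330,230:370]
cv2.imwrite('pics/z.png',np.hstack([cv2.resize(a,(400,444)),cv2.resize(b,(400,444))]))
print(P[225:290:6,303].round(0).tolist()); print(P[262,270:336:3].round(0).tolist())
E
```

```text
top 1493 50.35599814102807 ((505.3654479980469, 183.1206817626953), (170.19677734375, 190.01458740234375), 3.291177272796631)
(array([162, 101,  96,  64,  57,  59,  57,  78,  84,  86,  61,  53,  32,
        17]), array([57, 59, 61, 63, 65, 67, 69, 71, 73, 75, 77, 79, 81, 83, 85]))
high [371.04280283  69.79444047  85.26939688] [621.73647989 281.81937896 655.20515288]
side 2737 48.812943359827045 ((538.2417602539062, 54.43267822265625), (200.03672790527344, 486.1341857910156), 13.48620891571045)
(array([237, 289, 218, 158, 209, 195, 212, 141, 173, 208,  92,  87,  62,
        75]), array([57, 59, 61, 63, 65, 67, 69, 71, 73, 75, 77, 79, 81, 83, 85]))
high [ 557.46546444 -143.95685322   85.03910257] [677.70652724 286.54754075 191.97100888]
[[592.0, 183.0, 72.0], [575.0, 184.0, 55.0], [557.0, 185.0, 45.0], [537.0, 184.0, 55.0], [519.0, 184.0, 51.0], [499.0, 183.0, 70.0], [480.0, 183.0, 71.0], [462.0, 184.0, 62.0], [444.0, 184.0, 50.0], [425.0, 184.0, 54.0], [407.0, 187.0, -7.0]]
[[481.0, 293.0, 0.0], [481.0, 284.0, -5.0], [478.0, 269.0, 48.0], [478.0, 259.0, 50.0], [478.0, 250.0, 51.0], [477.0, 239.0, 75.0], [477.0, 229.0, 73.0], [477.0, 220.0, 80.0], [478.0, 212.0, 49.0], [478.0, 203.0, 56.0], [477.0, 193.0, 67.0], [477.0, 183.0, 68.0], [477.0, 174.0, 67.0], [480.0, 167.0, 12.0], [478.0, 156.0, 47.0], [478.0, 147.0, 51.0], [nan, nan, nan], [477.0, 128.0, 70.0], [477.0, 118.0, 68.0], [478.0, 109.0, 52.0], [478.0, 100.0, 46.0], [478.0, 91.0, 51.0]]
```

View pics/z.png

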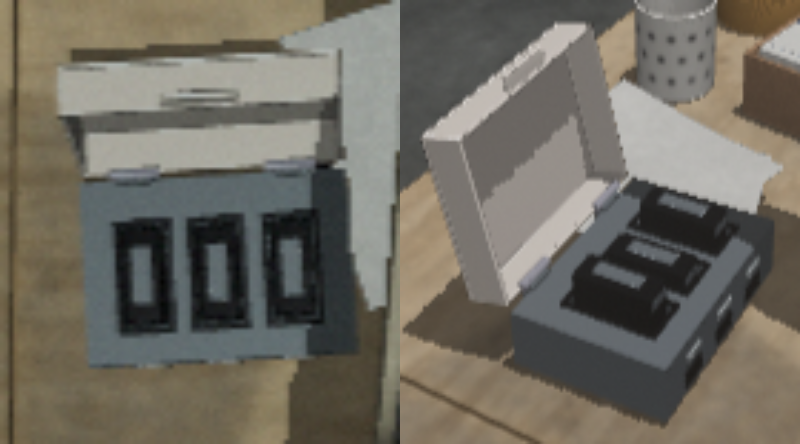

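Middle pack looks lowest; the two outer ones stand proud. The charger centre is about (483,184), yaw about 3°. I'll fly over it for a closer wrist view.

```bash
python3 - <<'E'
from h import *
from scipy.spatial.transform import Rotation as R
s=arm.sense(); print(s['time'],s['ee_pos'],R.from_quat(s['ee_rot']).as_matrix().round(3),s['width'])
c,_=cap('wrist'); print(c['T'].round(2),c['fov_y'])
E
```

```text
0.1 [5.99788894e+02 3.59060247e-02 4.03749218e+02] [[ 0.     1.    -0.002]
 [ 1.    -0.     0.   ]
 [ 0.    -0.002 -1.   ]] 85.68578524399378
[[ 1.0000e+00 -0.0000e+00  0.0000e+00  5.9930e+02]
 [ 0.0000e+00  9.5000e-01  3.0000e-01  7.6390e+01]
 [-0.0000e+00 -3.0000e-01  9.5000e-01  3.7301e+02]
 [ 0.0000e+00  0.0000e+00  0.0000e+00  1.0000e+00]] 59.833073529120036
```

>>> play_rows(increments=[[0.043,-0.029,0,0,0,0,-1],[0.043,-0.029,0,0,0,0,-1],[0.043,-0.029,0,0,0,0,-1],[0.041,-0.028,0,0,0,0,-1],[0,0,0,0,0,0,-1],[0,0,0,0,0,0,-1],[0,0,0,0,0,0,-1]], newtons=40)

```text
time: 1.02
ee_pos: [485.6, 169.1, 404.5]
ee_rot: [0.708, 0.707, -0.0, 0.0]
ft_force: [0.3, -0.4, -0.4]
width: 0.4
grasp_force: 0.0
```

```bash
python3 - <<'E'
from h import *
s=arm.sense(); print(s['time'],s['ee_pos'],s['width'],s['dq'])
c,P=cap('wrist','w1.png'); np.save('Pw.npy',P)
R=P.reshape(-1,3); R=R[~np.isnan(R[:,0])]
D=R[(R[:,2]>46)&(R[:,2]<54)&(R[:,0]>400)&(R[:,0]<560)&(R[:,1]>70)&(R[:,1]<300)]
print(np.median(D[:,2]),cv2.minAreaRect(D[:,:2].astype(np.float32)),cv2.boxPoints(cv2.minAreaRect(D[:,:2].astype(np.float32))))
E
```

```text
1.025 [485.5672663  169.13986828 404.51688615] 0.42193537182306295 [-0.00695522  0.00191358 -0.00013802  0.00090696  0.00103896  0.00126005]
50.2386751987994 ((492.9106140136719, 183.6230926513672), (144.60089111328125, 190.56690979003906), 3.3680155277252197) [[415.13724 274.4944 ]
 [426.33286  84.25662]
 [570.68396  92.7518 ]
 [559.4884  282.98956]]
```

View pics/w1.png

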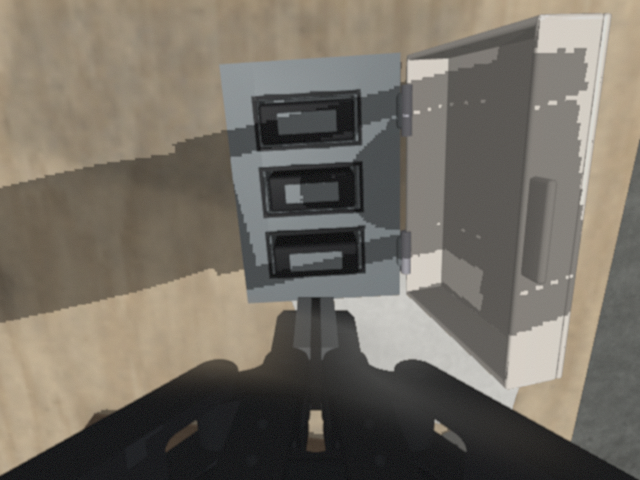

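The wrist view shows packs at about (307,120), (312,190) and (317,252), with the cover open on the right and its tab at (540,230).

```bash
python3 - <<'E'
from h import *
P=np.load('Pw.npy'); R=P.reshape(-1,3); R=R[~np.isnan(R[:,0])]
th=np.radians(3.37); C=np.array([485.6,183.2]); e=np.array([[np.cos(th),np.sin(th)],[-np.sin(th),np.cos(th)]])
L=np.c_[(R[:,:2]-C)@e.T,R[:,2]]
for y in(-52,0,52):
    m=(abs(L[:,0]+4)<25)&(abs(L[:,1]-y)<10); z=L[m,2]
    t=L[(abs(L[:,1]-y)<22)&(abs(L[:,0]+4)<45)&(L[:,2]>57)]
    print(y,(C+np.array([-4,y])@e).round(1),np.percentile(z,[10,50,90]).round(1),t.min(0).round(),t.max(0).round())
# cover: points above 90, angle
for z0 in range(60,200,15):
    k=L[(abs(L[:,1])<80)&(L[:,0]>40)&(L[:,0]<200)&(abs(L[:,2]-z0)<5)]
    if len(k): print(z0,len(k),np.percentile(k[:,0],[2,50,98]).round())
k=L[(L[:,0]>60)&(L[:,2]>165)]; print(k.max(0),k.min(0))
E
```

```text
-52 [484.7 131.1] [71.  72.  72.9] [-37. -66.  57.] [ 30. -37.  74.]
0 [481.6 183. ] [247.  295.7 314.7] [-49. -22.  57.] [ 41.  14. 320.]
52 [478.6 234.9] [76.7 77.6 78.6] [-37.  38.  71.] [30. 66. 80.]
60 3414 [ 65.  76. 105.]
75 1757 [106. 107. 108.]
90 2051 [109. 111. 112.]
105 2399 [112. 114. 115.]
120 2844 [116. 117. 119.]
135 544 [119. 120. 121.]
165 1 [134. 134. 134.]
180 13528 [ 98. 109. 124.]
195 1266 [102. 104. 107.]
[134.4446394   93.51605175 194.6160874 ] [ 94.12324262 -93.11109292 165.01832334]
```

>>> play_rows(increments=[[0.033,-0.004,0.02,0,0,0,-1],[0.033,-0.003,0.02,0,0,0,-1],[0,0,0.04,0,0,0,-1],[0,0,0.04,0,0,0,-1],[0,0,0.02,0,0,0,-1],[0,0,0,0,0,0,-1]])

```text
time: 1.82
ee_pos: [477.6, 235.0, 262.5]
ee_rot: [0.708, 0.707, -0.002, -0.001]
ft_force: [0.7, -0.4, 0.7]
width: 0.1
grasp_force: 0.0
```

>>> play_rows(increments=[[0,0,0.008,0,0,0,-1],[0,0,0.006,0,0,0,-1],[0,0,0.005,0,0,0,-1],[0,0,0.004,0,0,0,-1],[0,0,0.003,0,0,0,-1],[0,0,0,0,0,0,-1]])

```text
time: 2.58
ee_pos: [478.6, 236.1, 239.6]
ee_rot: [0.707, 0.707, 0.001, 0.001]
ft_force: [1.3, -0.9, 2.7]
width: -0.0
grasp_force: 1.4
```

>>> play_rows(increments=[[0,0,0.002,0,0,0,-1],[0,0,0.002,0,0,0,-1],[0,0,0.002,0,0,0,-1],[0,0,0,0,0,0,-1]])

```text
time: 3.08
ee_pos: [478.7, 236.2, 235.3]
ee_rot: [0.707, 0.707, 0.001, 0.001]
ft_force: [-6.5, -4.7, 20.1]
width: 0.3
grasp_force: 9.9
```

>>> play_rows(increments=[[0,0,0.002,0,0,0,-1],[0,0,0,0,0,0,-1]])

```text
time: 3.32
ee_pos: [478.9, 236.2, 235.1]
ee_rot: [0.707, 0.707, 0.001, 0.001]
ft_force: [-16.2, -8.5, 36.0]
width: 0.2
grasp_force: 18.2
```

Hard stop reached. Lift, then do the -52 pack.

>>> play_rows(increments=[[0,0,-0.035,0,0,0,-1],[-0.053,0.003,0,0,0,0,-1],[-0.052,0.003,0,0,0,0,-1],[0,0,0,0,0,0,-1],[0,0,0.008,0,0,0,-1],[0,0,0.006,0,0,0,-1],[0,0,0,0,0,0,-1]])

```text
time: 4.2
ee_pos: [483.4, 131.9, 250.5]
ee_rot: [0.707, 0.708, -0.001, -0.001]
ft_force: [-0.1, 0.2, 0.0]
width: -0.1
grasp_force: 0.0
```

>>> play_rows(increments=[[-0.001,0.001,0.006,0,0,0,-1],[0,0,0.004,0,0,0,-1],[0,0,0.003,0,0,0,-1],[0,0,0.003,0,0,0,-1],[0,0,0.002,0,0,0,-1],[0,0,0.002,0,0,0,-1],[0,0,0,0,0,0,-1]])

```text
time: 5.08
ee_pos: [485.6, 130.5, 235.1]
ee_rot: [0.707, 0.707, 0.0, 0.0]
ft_force: [-16.0, -1.8, 34.3]
width: 0.2
grasp_force: 17.0
```

>>> play_rows(increments=[[0,0,-0.05,0,0,0,-1],[0,-0.01,-0.055,0,0,0,-1],[0,-0.01,-0.055,0,0,0,-1],[0,0,0,0,0,0,-1],[0,0,0,0,0,0,-1]])

```text
time: 5.7
ee_pos: [465.0, 130.1, 391.3]
ee_rot: [0.707, 0.707, 0.0, 0.0]
ft_force: [0.2, -0.3, 0.3]
width: -0.1
grasp_force: 0.0
```

```bash
python3 - <<'E'
from h import *
c,P=cap('wrist','w2.png'); R=P.reshape(-1,3); R=R[~np.isnan(R[:,0])]
th=np.radians(3.37); C=np.array([485.6,183.2]); e=np.array([[np.cos(th),np.sin(th)],[-np.sin(th),np.cos(th)]])
L=np.c_[(R[:,:2]-C)@e.T,R[:,2]]
for y in(-52,0,52):
    m=(abs(L[:,0]+4)<25)&(abs(L[:,1]-y)<10)&(L[:,2]<100); print(y,m.sum(),np.percentile(L[m,2],[10,50,90]).round(1))
m=(abs(L[:,1])<85)&(L[:,0]>60)&(L[:,0]<240)&(L[:,2]>52)&(L[:,2]<230);k=L[m]
for z0 in range(60,215,8):
    q=k[abs(k[:,2]-z0)<4]
    if len(q): print(z0,len(q),np.percentile(q[:,0],[1,50,99]).round())
E
```

```text
-52 1787 [61.4 62.3 63.2]
0 2081 [61.4 62.4 63.3]
52 2456 [61.3 62.3 63.2]
60 3093 [ 66. 103. 105.]
68 1949 [104. 105. 107.]
76 2106 [106. 107. 109.]
84 2237 [107. 109. 111.]
92 2410 [109. 111. 113.]
100 2576 [111. 113. 114.]
108 2805 [113. 115. 116.]
116 3031 [115. 117. 118.]
124 3306 [117. 118. 120.]
132 3589 [118. 120. 122.]
140 1875 [120. 122. 123.]
172 2567 [116. 124. 133.]
180 9890 [ 98. 102. 120.]
188 2618 [100. 102. 107.]
196 669 [102. 104. 106.]
```

All three packs read 62.3 mm, so they are home. The cover is at about 1.80 rad. Next I'll move the closed fingers behind it.

>>> play_rows(increments=[[0.0,0.0,-0.012,0,0,0,-1],[0.016,0.046,0,0,0,0,-1],[0.016,0.046,0,0,0,0,-1],[0.016,0.046,0,0,0,0,-1],[0.015,0.047,0,0,0,0,-1],[0,0,0,0,0,0,-1],[0,0,0.025,0,0,0,-1],[0,0,0.025,0,0,0,-1],[0,0,0.025,0,0,0,-1],[0,0,0,0,0,0,-1]])

```text
time: 7.0
ee_pos: [648.6, 192.6, 325.8]
ee_rot: [0.707, 0.707, -0.002, -0.002]
ft_force: [0.1, -1.0, -0.7]
width: 0.0
grasp_force: 0.0
```

```bash
python3 - <<'E'
from h import *
s=arm.sense(); p=s['ee_pos']
th=np.radians(3.37); C=np.array([485.6,183.2]); e=np.array([[np.cos(th),np.sin(th)],[-np.sin(th),np.cos(th)]])
W=[(134,155),(119,161)]+[(69-112*np.cos(t)+36*np.sin(t),54+112*np.sin(t)+36*np.cos(t)) for t in np.linspace(1.57,0,13)]
last=np.array(p)
for x,z in W:
    w=np.r_[C+np.array([x+15,0])@e,z+173]; d=(w-last)/1000; last=w
    print([round(d[1],4),round(d[0],4),round(-d[2],4)],w.round())
print(p)
E
```

```text
[np.float64(-0.0007), np.float64(-0.0142), np.float64(-0.0022)] [634. 192. 328.]
[np.float64(-0.0009), np.float64(-0.015), np.float64(-0.006)] [619. 191. 334.]
[np.float64(-0.0008), np.float64(-0.0141), np.float64(-0.005)] [605. 190. 339.]
[np.float64(-0.0009), np.float64(-0.0149), np.float64(-0.0037)] [590. 189. 343.]
[np.float64(-0.0009), np.float64(-0.0153), np.float64(-0.0017)] [575. 188. 345.]
[np.float64(-0.0009), np.float64(-0.0154), np.float64(0.0003)] [560. 188. 344.]
[np.float64(-0.0009), np.float64(-0.0152), np.float64(0.0023)] [545. 187. 342.]
[np.float64(-0.0009), np.float64(-0.0148), np.float64(0.0042)] [530. 186. 338.]
[np.float64(-0.0008), np.float64(-0.0141), np.float64(0.0061)] [516. 185. 332.]
[np.float64(-0.0008), np.float64(-0.0132), np.float64(0.0079)] [503. 184. 324.]
[np.float64(-0.0007), np.float64(-0.012), np.float64(0.0096)] [491. 183. 314.]
[np.float64(-0.0006), np.float64(-0.0107), np.float64(0.0111)] [480. 183. 303.]
[np.float64(-0.0005), np.float64(-0.0091), np.float64(0.0124)] [471. 182. 291.]
[np.float64(-0.0004), np.float64(-0.0075), np.float64(0.0134)] [463. 182. 277.]
[np.float64(-0.0003), np.float64(-0.0056), np.float64(0.0143)] [458. 182. 263.]
[648.57369477 192.62084994 325.8301895 ]
```

>>> play_rows(increments=[[-0.001,-0.014,-0.002,0,0,0,-1],[-0.001,-0.015,-0.006,0,0,0,-1],[-0.001,-0.014,-0.005,0,0,0,-1],[-0.001,-0.015,-0.004,0,0,0,-1],[-0.001,-0.015,-0.002,0,0,0,-1],[-0.001,-0.015,0,0,0,0,-1],[0,0,0,0,0,0,-1]])

```text
time: 7.88
ee_pos: [561.7, 187.0, 349.8]
ee_rot: [0.707, 0.707, 0.001, 0.001]
ft_force: [0.5, 0.6, 0.2]
width: -0.2
grasp_force: 0.0
```

```bash
python3 - <<'E'
from h import *
cap('side','s2.png')
E
```

```text
(no output)
```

View pics/s2.png

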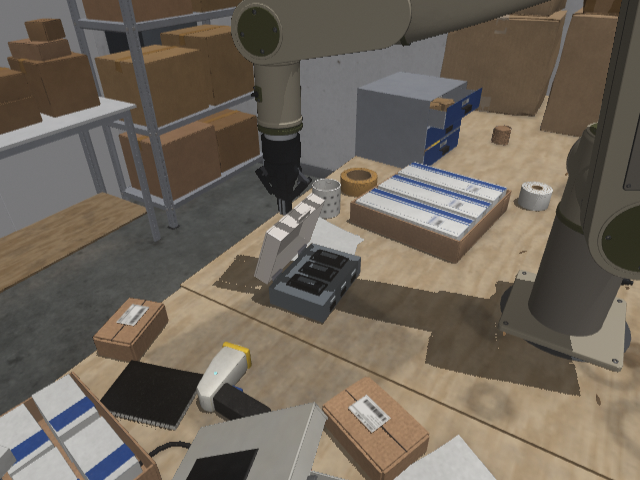

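The cover now leans forward past upright (edge near (300,215)) with the fingers behind it. I'll continue along the arc.

>>> play_rows(increments=[[-0.001,-0.015,0.006,0,0,0,-1],[-0.001,-0.015,0.006,0,0,0,-1],[-0.001,-0.014,0.006,0,0,0,-1],[-0.001,-0.013,0.008,0,0,0,-1],[0,-0.012,0.01,0,0,0,-1],[0,0,0,0,0,0,-1]])

```text
time: 8.68
ee_pos: [492.9, 183.0, 312.0]
ee_rot: [0.707, 0.707, -0.0, -0.0]
ft_force: [0.8, 0.2, 0.8]
width: 0.0
grasp_force: 0.0
```

>>> play_rows(increments=[[0,-0.011,0.01,0,0,0,-1],[0,-0.01,0.012,0,0,0,-1],[0,-0.008,0.013,0,0,0,-1],[0,-0.006,0.012,0,0,0,-1],[0,0,0,0,0,0,-1]])

```text
time: 9.3
ee_pos: [457.3, 183.2, 263.7]
ee_rot: [0.707, 0.707, -0.0, -0.0]
ft_force: [0.2, -0.1, -0.8]
width: 0.1
grasp_force: 0.0
```

>>> play_rows(increments=[[0,0,0.002,0,0,0,-1],[0,0,0.002,0,0,0,-1],[0,0,0,0,0,0,-1]])

```text
time: 9.68
ee_pos: [457.7, 183.3, 263.1]
ee_rot: [0.707, 0.707, -0.001, -0.001]
ft_force: [-16.7, -4.9, 32.6]
width: -0.2
grasp_force: 16.5
```

Hard contact at 90 mm. Lift away and check.

>>> play_rows(increments=[[0,0,0,0,0,0,-1],[0,0,0,0,0,0,-1],[0,0,-0.05,0,0,0,-1],[0,0,-0.06,0,0,0,-1],[0,0,-0.06,0,0,0,-1],[0,0,0,0,0,0,-1],[0,0,0,0,0,0,-1]])

```text
time: 10.55
ee_pos: [457.8, 183.1, 429.6]
ee_rot: [0.707, 0.707, -0.0, -0.0]
ft_force: [-0.4, 1.0, -0.1]
width: -0.1
grasp_force: 0.0
```

```bash
python3 - <<'E'
from h import *
c,P=cap('wrist'); R=P.reshape(-1,3); R=R[~np.isnan(R[:,0])]
th=np.radians(3.37); C=np.array([485.6,183.2]); e=np.array([[np.cos(th),np.sin(th)],[-np.sin(th),np.cos(th)]])
L=np.c_[(R[:,:2]-C)@e.T,R[:,2]]
for x in range(-55,66,20):
    q=L[(abs(L[:,0]-x)<5)&(abs(L[:,1])<85)&(L[:,2]<130)]; print(x,len(q),np.median(q[:,2]).round(2))
cap('side','s3.png'); s=arm.sense(); print(s['ft_force'],s['time'],s['ee_pos'])
E
```

```text
-55 2778 90.15
-35 2660 90.22
-15 2806 90.15
5 2885 90.18
25 2899 90.17
45 2914 90.12
65 2932 90.02
[-0.1593648  -0.29647267 -1.05985384] 10.65 [457.51242582 182.99513979 428.30603065]
```

View pics/s3.png

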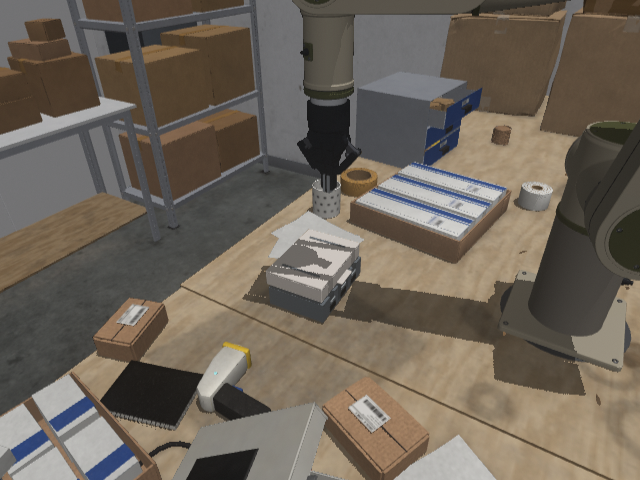

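The cover is flat at 90 mm over its whole length, at (315,265). The mug, tape and scanner have not moved, and the arm is clear.

```bash
python3 -c "
from workcell import arm
print(arm.finish_job())"
```

```text
the job is handed in; nothing more can be done
None
```

All three packs were pressed fully home, then the cover was shut flat (its top measures 90 mm along its length); the scanner, mug and tape roll look unmoved in the last picture, and the job is handed in at about 11 s, with no verdict returned.

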